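# Set a glued gift-box lid in the bench screw press

## Task

Slide the long lidded gift box on the press bed gently home, flush into the corner of the rear and side fences. Then wind the handwheel clockwise by its crank grip until you feel the sprung pad land on the lid and, reading the rim scale at the pointer on the far side, give it two more divisions to set the glue: no more, or the box is crushed. Let go, leave the box in its corner under the pad, and do not disturb the other things on the bench.

Things in the scene. Friction and masses are not known exactly. Their poses are not given: they have to be found in the camera images.
- carton: the long gift box, 230 (its x) x 64 (its y) x 50 mm high, 0.25 to 0.5 kg, kraft with a white glued-on lid that does not give. Origin: centre of its underside. It starts on the press bed, 40 to 70 mm nearer the robot than home, 10 to 20 mm off the side fence, a little askew. Its front (-x) 80 mm always stays clear of press and fences: grip it there across the 64 mm, from above
- bed: flat smooth steel bed of the press, 335 x 136 mm. Origin: on its top face exactly under the screw axis; x points away from the robot, the way the box slides in, y to the left, z up. Its height differs from start to start. Front edge at x = -215 mm. Two fences stand on it. When the box is home its origin is at x = -10, y = 0 mm in this frame, axes parallel to the bed's
- fence: the rear and side fences, one fixed L of aluminium bar 12 mm thick, 24 mm high; same origin and axes as the bed. The rear face is at x = +105 mm (y -52 to +44), the side face at y = +32 mm (x -40 to +105). The box's far end goes against the rear face, its left side against the side face, meeting them with less than 30 N
- wheel_centre (a point): point on the handwheel's upright axis at mid height of its black rim (102 mm outside diameter, 12 mm thick), above the beam. Clockwise from above drives the pad down 30 mm per turn; the wheel itself stays at its height. It is stiff and stays where it is left. Range: about 1.3 to 1.5 turns clockwise from the start; the pad lands after 0.3 to 0.9 turns
- crank_grip (a point): middle of the upright black crank grip, a cylinder 20 mm thick, 40 mm high, that spins freely on a pin on the wheel's rim, 45 mm from the axis. Nothing near is higher: pinch it from above in any direction and lead it round without turning the hand. It takes up to 10 N to push round; as the pad lands about 5 N more within a tenth of a turn, then about 1 N more per division
- zero_mark (a point): the broad black line (5 mm) on the graduated collar under the wheel's rim, at the collar's outer face, radius 50 mm, opposite to the crank grip; it turns with the wheel. The collar is 12 mm high, with 10 long lines, one every 36 degrees, and a short line half way between: from one long line to the next is one division
- pointer (a point): tip of the fixed pointer, on the far side of the collar from the robot, against which the lines are read; it does not move
- glue: white glue bottle, 44 mm thick and 110 mm high, standing left of the press; origin at its foot; leave it
- done_a: a finished gift box just like the first, 230 x 64 x 50 mm, lying on the bench right of the press; origin at the centre of its underside; leave it
- done_b: flat white gift box 120 x 85 x 45 mm, origin at the centre of its underside; leave it
- tape: roll of tape lying flat, 110 mm across and 48 mm high, origin at its underside; leave it
- tape_gun: hand tape dispenser, origin under its middle; leave it
- cutter: box cutter 150 mm long, origin under its middle; leave it
- label_roll: standing roll of labels 90 mm across and 60 mm high, origin at its underside; leave it
- press: the press frame, origin on the table under the screw axis, axes as the bed's. A crossbeam 56 (x) x 212 (y) mm spans the bed, underside 148, top 182 mm above the table, on two columns at y = +-86 mm. Under it the screw carries a pad 150 x 58 mm, pressed down by preloaded springs; it starts 8 to 28 mm clear of the box's lid, by how much is found only by feel

How it is judged:
By the outcome, as a careful person would: the job done as asked, in the order asked, and still so for the second after the job is handed in, with the robot touching nothing.
It also fails if it takes over 72 s, if anything falls off the work surface, if the arm or the gripper's body presses on something with over 40 N, if the wrist force passes 120 N, or if a joint passes its speed limit or range.

## Robot

A 7-joint arm with a two-finger parallel gripper is mounted at the origin on the work surface. World frame = base frame: x ahead of the robot, y to its left, z up, the work surface at z = 0. Lengths are in m, angles in rad, forces in N, time in s.
With the tool pointing down it reaches from about 0.425 to 0.875 m from the base axis. Payload 4.7 kg.
Tool frame: the origin (TCP) lies midway between the tips of the shut fingers; the grasp point (between the pads) lies 19 mm behind it; z points along the fingers, x is the direction in which the jaws open and shut, and the axes are right-handed (so a half turn about z gives the same grasp; the last joint's range is limited). The gripper opens to 87 mm and grips with 3 to 60 N. Pads are 19 mm wide; open, the fingers measure 117 mm over their backs; the gripper's body (75 mm by 190 mm) begins 51 mm behind the grasp point.
Start: joints at [-1.323, 0.321, -0.07, 1.45, 0.023, 1.371, -0.057], TCP at [0.151, 0.632, 0.223] pointing down, gripper open.
Joint ranges: [-2.86, 2.86], [-0.3, 2.09], [-1.38, 1.24], [0.06, 2.45], [-1.56, 4.7], [0.09, 2.05], [-2.69, 2.69]. Speed limits (rad/s): [2.57, 2.57, 3.14, 3.14, 3.14, 3.14, 3.14].

## Interface

Orientations are given as a rotation vector (axis times angle).
In Python, from bench import get_state, eyes, ticket gives the robot as it stands.
- The arm moves only by the tool carry_out, never from a script. Its argument "motion" is a list of rows, each a list of 2 entries, a list of its own where there are three numbers: the shift along the world's x, y, z in m, then the turn about the world's z in rad. A call has 1 to 20 rows; each row is the pose to reach, as a shift and turn from the pose commanded when the call began; what a row does not reach only later rows make up. A row lasts 1/10 s, in which the tool goes at most 50 mm and 8.59 degrees, less where a joint would pass 70% of its speed; a pose out of reach is approached as far as the arm can. A call with a gripper value outside its range is refused whole. "grip" is the gripper command: -1 is fully open, 1 is shut, values between are in proportion, set as the call begins (left out, the last holds). The fingers move at their own pace and stop on an object; "squeeze" is the grip in N (left out, the last holds). Time passes only in rows, so rows that repeat a pose let the fingers close. It gives the time, the measured TCP pose, the force and the opening at its end, in the units of the state.
- get_state(): the state, without advancing time (a new reading comes with each control period).
- eyes.get_image(name): name is "scene" or "top" or "wrist"; returns a dict with "pixels" (400x640x3 uint8, blue, green, red), "mtx" (3x3 intrinsics, pixels), "extrinsics" (4x4, takes a point from camera to world coordinates). Camera axes: x right, y down, z forward; pixel columns grow to the right and rows downward; lengths in m; the calibration is good to about 2 mm. A picture is of the moment at which its call begins. There is no depth.
- ticket.close_job(): hands the job in, once; it reports no verdict.
The state is a dict: "time": time; "joint_positions": joint angles; "qd": joint speeds; "joint_torque": joint torques, N m; "position": TCP position; "tool_rot": TCP orientation; "ft_force": force on the tool from outside, world axes, zero at the start; "torque": the same for the moment, N m; "grip_width": opening from 0.0 (shut) to 1.0 (fully open).
Only numpy, scipy, OpenCV 4.12 (cv2) and the standard library are available. Lean on these libraries where they do the work, as an engineer would, in place of code of your own. Each camera call takes 0.05 s, during which the arm holds its last target. There are 200 camera calls.

## Working session

There is one attempt and no reset: what is moved stays moved. The work goes in short steps, Python scripts to look and compute and a tool call to move; the robot and the scene stay as the last step left them, time stands still between calls to the robot, and variables do not carry over. Pictures are saved under pics/ and viewed, about 8 in all and at most 12, crops included, and the job is handed in when it is done.

Besides the shell and the picture viewer there is one more tool, called after "Request:" as name(argument=value, ...) on one line, values as JSON. carry_out: Moves the arm, as the interface text tells. Its arguments: {"type":"object","properties":{"motion":{"type":"array","items":{"type":"array"}},"grip":{"type":"number"},"squeeze":{"type":"number"}},"required":["motion"]}

```bash
mkdir -p pics; ls
python3 - <<'E'
from bench import get_state, eyes
import cv2,numpy as np,pickle
print(get_state())
d={}
for n in("scene","top"):
    i=eyes.get_image(n); d[n]=(i["mtx"],i["extrinsics"]); cv2.imwrite(f"pics/{n}0.png",i["pixels"]); print(n,i["mtx"],i["extrinsics"])
pickle.dump(d,open("cal.pkl","wb"))
E
```

```text
pics
{'time': 0.0, 'joint_positions': array([-1.32291178,  0.32183395, -0.07007819,  1.45168207,  0.02258794,
        1.3708146 , -0.05690514]), 'qd': array([ 9.37219861e-05, -2.52244864e-04,  1.09667218e-03,  1.55252152e-03,
       -5.65819552e-04, -6.62980909e-04,  1.03524943e-03]), 'joint_torque': array([-7.84378663e-04, -4.91291428e+01, -4.04379778e-01, -3.12533998e+01,
       -6.38109958e-02,  4.36471333e-02,  1.89954458e-04]), 'position': array([0.15049756, 0.63175639, 0.22145081]), 'tool_rot': array([ 2.46433982e+00,  1.94643149e+00, -2.31400831e-03]), 'ft_force': array([0.85943573, 0.00195141, 0.38006986]), 'torque': array([-0.05514043, -0.01927793, -0.06777963]), 'grip_width': 0.9992614117619203}
scene [[375.50043236   0.         322.16044056]
 [  0.         375.50043236 195.63618987]
 [  0.           0.           1.        ]] [[-0.41913059  0.54364485 -0.72717248  1.41477445]
 [ 0.90765785  0.27035411 -0.32103876  0.41898536]
 [ 0.022063   -0.79458098 -0.6067572   0.91036501]
 [ 0.          0.          0.          1.        ]]
top [[478.21301512   0.         323.69864104]
 [  0.         478.21301512 194.12889519]
 [  0.           0.           1.        ]] [[ 0.02139254 -0.99558321  0.09141347  0.36709805]
 [-0.99976344 -0.02166184 -0.00195471 -0.01090952]
 [ 0.00392626 -0.09135003 -0.99581111  1.54576595]
 [ 0.          0.          0.          1.        ]]
```

View pics/top0.png

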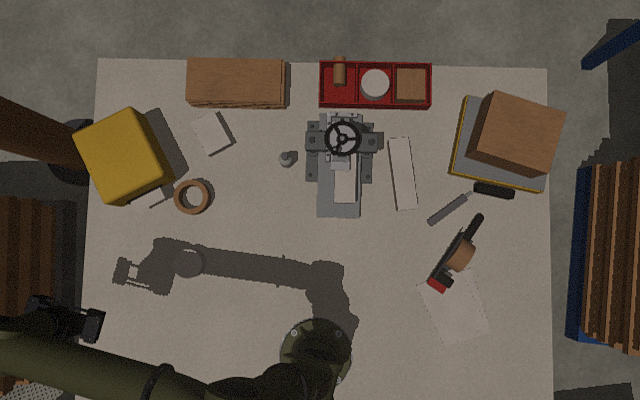

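View pics/scene0.png

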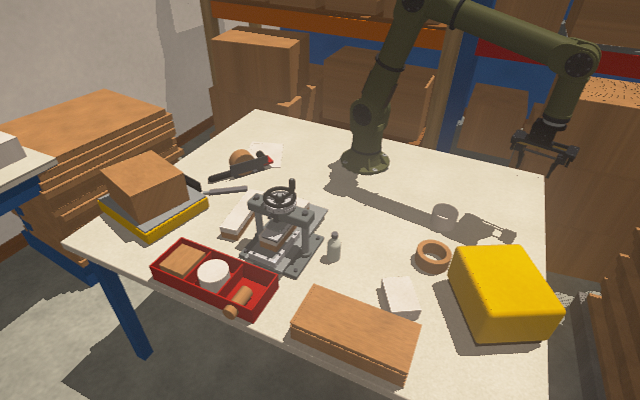

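The top view shows the press at (342,140), the carton front at (345,185), the glue at (288,158) and done_a at (402,173). I'll enlarge the press in both views.

Run:
```python
import cv2,numpy as np
t=cv2.imread("pics/top0.png");s=cv2.imread("pics/scene0.png")
a=cv2.resize(t[100:225,270:430],None,fx=5,fy=5,interpolation=2)[:600]
a=cv2.resize(t[105:225,280:420],None,fx=5,fy=5,interpolation=2)
b=cv2.resize(s[170:290,215:355],None,fx=5,fy=5,interpolation=2)
cv2.imwrite("pics/t1.png",a);cv2.imwrite("pics/s1.png",b)
```

```text
(no output)
```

View pics/t1.png

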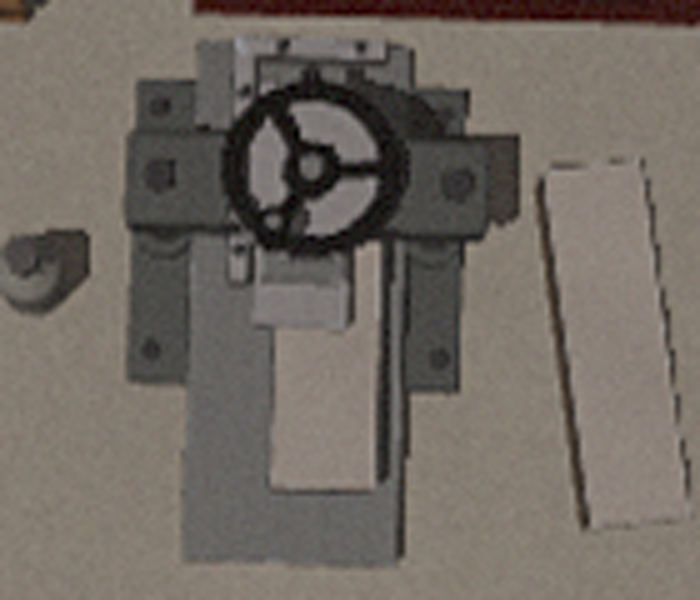

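View pics/s1.png

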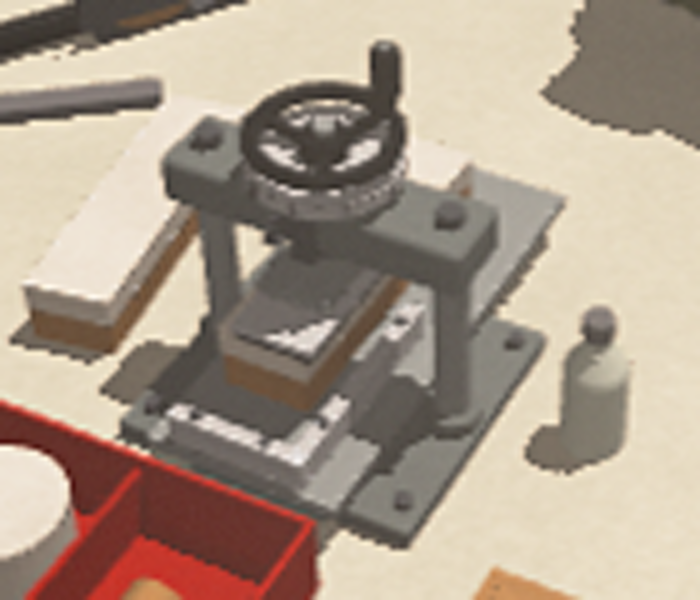

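```bash
cat > h.py <<'E'
import numpy as np,pickle
C=pickle.load(open("cal.pkl","rb"))
T0=np.array([280,105.]);S0=np.array([215,170.])
def px(c,p): return (T0 if c=="top" else S0)+(np.array(p,float)+.5)/5-.5
def proj(c,P):
    K,E=C[c]; q=np.linalg.inv(E)@np.append(P,1); q=K@q[:3]; return q[:2]/q[2]
def ray(c,uv):
    K,E=C[c]; d=E[:3,:3]@np.linalg.solve(K,np.append(uv,1)); return E[:3,3],d
def atz(c,uv,z): o,d=ray(c,uv); return o+d*(z-o[2])/d[2]
def tri(L):
    A=np.zeros((3,3));b=np.zeros(3)
    for c,uv in L:
        o,d=ray(c,uv);d=d/np.linalg.norm(d);M=np.eye(3)-np.outer(d,d);A+=M;b+=M@o
    return np.linalg.solve(A,b)
def R(a): return np.array([[np.cos(a),-np.sin(a)],[np.sin(a),np.cos(a)]])
E
cat > fit.py <<'E'
from h import *
from scipy.optimize import least_squares
P=[] # (cam, crop px, kind, xy, z)
for c,p,x,y in [("top",(183,560),-.215,.068),("top",(403,560),-.215,-.068),("top",(197,40),.12,.068),("top",(412,45),.12,-.068),("scene",(565,203),-.215,.068)]: P.append((c,p,"bed",x,y,0))
for c,p,x,y in [("top",(125,227),-.028,.106),("top",(487,240),-.028,-.106),("top",(133,130),.028,.106),("top",(520,137),.028,-.106),("scene",(165,155),.028,-.106),("scene",(220,115),-.028,-.106),("scene",(440,240),.028,.106),("scene",(497,210),-.028,.106)]: 
    if p!=(520,137): P.append((c,p,"tab",x,y,.182))
for c,p,x,y,z in [("top",(272,490),-.115,.032,.05),("top",(377,490),-.115,-.032,.05),("scene",(222,345),.115,-.032,.05),("scene",(308,385),.115,.032,.05),("scene",(228,380),.115,-.032,0),("scene",(305,408),.115,.032,0)]: P.append((c,p,"car",x,y,z))
def W(v,k,x,y,z):
    q=np.array([x,y])
    if k=="car": q=R(v[6])@q+v[4:6]
    q=R(v[2])@q+v[:2]
    return np.append(q,z+(0 if k=="tab" else v[3]))
def f(v): return np.concatenate([proj(c,W(v,k,x,y,z))-px(c,p) for c,p,k,x,y,z in P])
r=least_squares(f,[.67,-.03,0,.05,-.06,-.015,0],loss="soft_l1")
print(np.round(r.x,4)); e=f(r.x).reshape(-1,2)
for a,b in zip(P,e): print(a,np.round(b,1))
hub=tri([("top",px("top",(312,165))),("scene",px("scene",(323,137)))]);print("hub",hub)
g=tri([("top",px("top",(273,222))),("scene",px("scene",(384,48)))]);print("gripTop",g)
print("pr bed frame",R(r.x[2]).T@(g[:2]-r.x[:2]))
E
python3 fit.py
```

```text
[ 0.6476 -0.062  -0.0112  0.0339 -0.0559 -0.0164  0.0138]
('top', (183, 560), 'bed', -0.215, 0.068, 0) [-0.1  0.2]
('top', (403, 560), 'bed', -0.215, -0.068, 0) [-1.1  1.6]
('top', (197, 40), 'bed', 0.12, 0.068, 0) [0.7 0.4]
('top', (412, 45), 'bed', 0.12, -0.068, 0) [-0.2  0.8]
('scene', (565, 203), 'bed', -0.215, 0.068, 0) [-0.2 -0.4]
('top', (125, 227), 'tab', -0.028, 0.106, 0.182) [-0.  -0.6]
('top', (487, 240), 'tab', -0.028, -0.106, 0.182) [ 1.  -0.8]
('top', (133, 130), 'tab', 0.028, 0.106, 0.182) [-0.9 -0.3]
('scene', (165, 155), 'tab', 0.028, -0.106, 0.182) [-2.2  0.7]
('scene', (220, 115), 'tab', -0.028, -0.106, 0.182) [-3.1 -0.9]
('scene', (440, 240), 'tab', 0.028, 0.106, 0.182) [3.4 4. ]
('scene', (497, 210), 'tab', -0.028, 0.106, 0.182) [ 0.5 -0.9]
('top', (272, 490), 'car', -0.115, 0.032, 0.05) [ 0.  -0.2]
('top', (377, 490), 'car', -0.115, -0.032, 0.05) [-0.1  0.2]
('scene', (222, 345), 'car', 0.115, -0.032, 0.05) [-0.5 -2.2]
('scene', (308, 385), 'car', 0.115, 0.032, 0.05) [-0.1 -3.9]
('scene', (228, 380), 'car', 0.115, -0.032, 0) [-0.4  2.1]
('scene', (305, 408), 'car', 0.115, 0.032, 0) [1.4 2.8]
hub [ 0.64960905 -0.06091358  0.21850191]
gripTop [ 0.60829024 -0.0392921   0.26464175]
pr bed frame [-0.03960288  0.02221716]
```

```bash
sed -i 's/,("scene",(228,380),.115,-.032,0),("scene",(305,408),.115,.032,0)//; s/,("scene",(440,240),.028,.106)//' fit.py; python3 fit.py
```

```text
[ 0.6479 -0.0614 -0.0082  0.0285 -0.0543 -0.0157  0.022 ]
('top', (183, 560), 'bed', -0.215, 0.068, 0) [-0.   0.3]
('top', (403, 560), 'bed', -0.215, -0.068, 0) [-1.2  1.5]
('top', (197, 40), 'bed', 0.12, 0.068, 0) [0.4 0.8]
('top', (412, 45), 'bed', 0.12, -0.068, 0) [-0.6  1. ]
('scene', (565, 203), 'bed', -0.215, 0.068, 0) [-0.2  0.7]
('top', (125, 227), 'tab', -0.028, 0.106, 0.182) [-0.2 -0.6]
('top', (487, 240), 'tab', -0.028, -0.106, 0.182) [ 0.8 -1. ]
('top', (133, 130), 'tab', 0.028, 0.106, 0.182) [-1.1 -0.3]
('scene', (165, 155), 'tab', 0.028, -0.106, 0.182) [-2.1  0.8]
('scene', (220, 115), 'tab', -0.028, -0.106, 0.182) [-3.1 -0.8]
('scene', (497, 210), 'tab', -0.028, 0.106, 0.182) [ 0.6 -0.8]
('top', (272, 490), 'car', -0.115, 0.032, 0.05) [ 0.1 -0.6]
('top', (377, 490), 'car', -0.115, -0.032, 0.05) [-0.1 -0.4]
('scene', (222, 345), 'car', 0.115, -0.032, 0.05) [-0.1 -0.2]
('scene', (308, 385), 'car', 0.115, 0.032, 0.05) [ 0.4 -2.1]
hub [ 0.64960905 -0.06091358  0.21850191]
gripTop [ 0.60829024 -0.0392921   0.26464175]
pr bed frame [-0.03977989  0.02173384]
```

Request:
carry_out(motion=[[[0.03,-0.04,0.0],0.02],[[0.06,-0.08,0.0],0.04],[[0.09,-0.12,0.0],0.06],[[0.12,-0.16,0.0],0.08],[[0.15,-0.2,0.0],0.1],[[0.175,-0.24,0.0],0.12],[[0.2,-0.28,0.0],0.14],[[0.225,-0.32,0.0],0.16],[[0.25,-0.36,0.0],0.18],[[0.26,-0.4,0.0],0.2],[[0.27,-0.45,0.0],0.21],[[0.28,-0.5,0.0],0.22],[[0.285,-0.55,0.0],0.225],[[0.29,-0.6,0.0],0.225],[[0.29,-0.65,0.0],0.225],[[0.29,-0.7,0.0],0.225],[[0.29,-0.71,0.0],0.225],[[0.29,-0.71,0.0],0.225]], grip=-1)

```text
time: 1.9
position: [0.4402, -0.0798, 0.2225]
tool_rot: [-2.237, -2.206, -0.001]
ft_force: [-0.1, 1.0, -0.2]
grip_width: 1.002
```

Run:
```python
from bench import get_state, eyes
import cv2,numpy as np,pickle
s=get_state();print(s["position"],s["tool_rot"],s["time"])
C=pickle.load(open("cal.pkl","rb"))
i=eyes.get_image("wrist");print(i["extrinsics"]);C["wrist"]=(i["mtx"],i["extrinsics"]);pickle.dump(C,open("cal.pkl","wb"))
cv2.imwrite("pics/w0.png",i["pixels"])
```

```text
[ 0.44022742 -0.07980847  0.22254041] [-2.23656687e+00 -2.20560825e+00 -8.12916406e-04] 1.9
[[ 0.01403175  0.96458547  0.26339699  0.37016362]
 [ 0.9999009  -0.01383716 -0.00259396 -0.07815428]
 [ 0.00114257  0.26340729 -0.96468404  0.38397904]
 [ 0.          0.          0.          1.        ]]
```

View pics/w0.png

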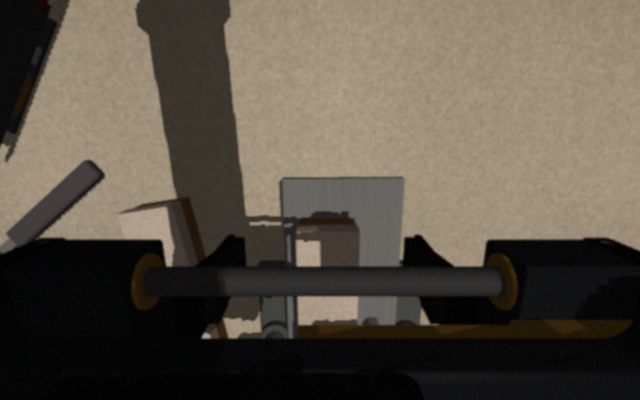

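Run:
```python
from h import *
import cv2
print(C["wrist"][0][0,0])
for z in(.02,.0285,.034,.04):
    a,b=atz("wrist",(281,178),z),atz("wrist",(404,178),z);print(z,a,b,np.linalg.norm(a-b))
v=[.6479,-.0614,-.0082,.0285]
for x,y in((-.215,.068),(-.215,-.068)): print(R(v[2])@[x,y]+v[:2])
im=cv2.imread("pics/w0.png")
cv2.imwrite("pics/w0c.png",cv2.resize(im[165:345,240:440],None,fx=3.3,fy=3.3,interpolation=2))
```

```text
317.469117803259
0.02 [ 0.43666753 -0.1286519   0.02      ] [0.43870309 0.0142524  0.02      ] 0.14291880012218688
0.0285 [ 0.43511447 -0.12747263  0.0285    ] [0.43710249 0.01209443 0.0285    ] 0.13958121837507723
0.034 [ 0.43410954 -0.12670958  0.034     ] [0.43606681 0.01069809 0.034     ] 0.13742160665635922
0.04 [ 0.43301326 -0.12587715  0.04      ] [0.43493697 0.00917482 0.04      ] 0.13506566659957592
[0.43346482 0.00836069]
[ 0.43234963 -0.12763473]
```

View pics/w0c.png

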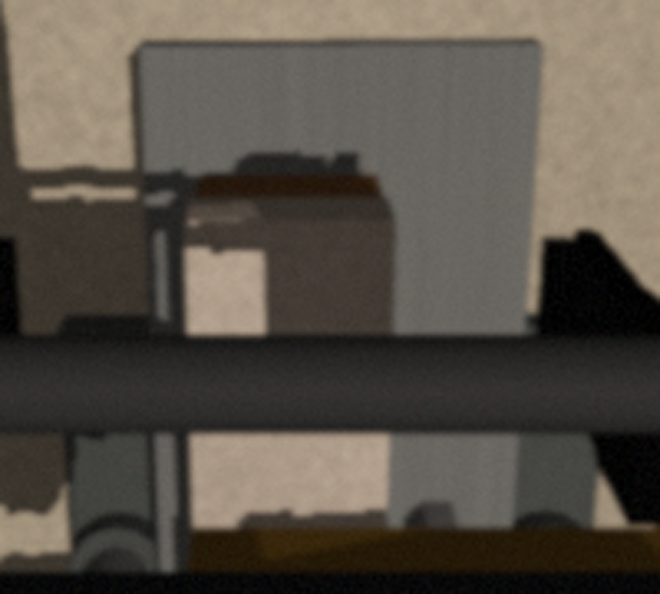

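Run:
```python
from h import *
w=lambda p:np.array([240,165])+(np.array(p)+.5)/3.3-.5
for n,(p,q) in dict(bed=((138,42),(540,42)),lid=((186,222),(392,222)),lid2=((186,197),(388,197)),far=((189,500),(389,500))).items():
  for z in(.028,.034,.04,.078,.084,.09):
    a,b=atz("wrist",w(p),z),atz("wrist",w(q),z);print(n,z,a[:2].round(4),b[:2].round(4),((a+b)/2)[:2].round(4),round(np.linalg.norm(a-b),4))
```

```text
bed 0.028 [ 0.4345 -0.127 ] [0.4365 0.0114] [ 0.4355 -0.0578] 0.1384
bed 0.034 [ 0.4334 -0.1262] [0.4354 0.0099] [ 0.4344 -0.0581] 0.136
bed 0.04 [ 0.4323 -0.1253] [0.4342 0.0084] [ 0.4333 -0.0585] 0.1337
bed 0.078 [ 0.4255 -0.1201] [ 0.4272 -0.0012] [ 0.4263 -0.0607] 0.1189
bed 0.084 [ 0.4244 -0.1193] [ 0.426  -0.0027] [ 0.4252 -0.061 ] 0.1166
bed 0.09 [ 0.4233 -0.1185] [ 0.4249 -0.0042] [ 0.4241 -0.0613] 0.1143
lid 0.028 [ 0.5005 -0.1129] [ 0.5015 -0.0386] [ 0.501  -0.0758] 0.0743
lid 0.034 [ 0.4983 -0.1123] [ 0.4993 -0.0393] [ 0.4988 -0.0758] 0.073
lid 0.04 [ 0.4961 -0.1117] [ 0.4971 -0.04  ] [ 0.4966 -0.0758] 0.0718
lid 0.078 [ 0.4822 -0.108 ] [ 0.4831 -0.0442] [ 0.4826 -0.0761] 0.0639
lid 0.084 [ 0.48   -0.1074] [ 0.4809 -0.0448] [ 0.4804 -0.0761] 0.0626
lid 0.09 [ 0.4778 -0.1069] [ 0.4786 -0.0455] [ 0.4782 -0.0762] 0.0614
lid2 0.028 [ 0.4909 -0.1126] [ 0.492  -0.0402] [ 0.4915 -0.0764] 0.0724
lid2 0.034 [ 0.4889 -0.112 ] [ 0.4899 -0.0408] [ 0.4894 -0.0764] 0.0712
lid2 0.04 [ 0.4869 -0.1114] [ 0.4879 -0.0415] [ 0.4874 -0.0764] 0.0699
lid2 0.078 [ 0.474  -0.1077] [ 0.4749 -0.0455] [ 0.4744 -0.0766] 0.0622
lid2 0.084 [ 0.4719 -0.1071] [ 0.4728 -0.0462] [ 0.4724 -0.0767] 0.061
lid2 0.09 [ 0.4699 -0.1066] [ 0.4708 -0.0468] [ 0.4703 -0.0767] 0.0598
far 0.028 [ 0.6154 -0.116 ] [ 0.6165 -0.0381] [ 0.6159 -0.0771] 0.0779
far 0.034 [ 0.6112 -0.1154] [ 0.6124 -0.0388] [ 0.6118 -0.0771] 0.0766
far 0.04 [ 0.6071 -0.1147] [ 0.6082 -0.0395] [ 0.6077 -0.0771] 0.0753
far 0.078 [ 0.5809 -0.1107] [ 0.5819 -0.0437] [ 0.5814 -0.0772] 0.067
far 0.084 [ 0.5768 -0.1101] [ 0.5778 -0.0444] [ 0.5773 -0.0772] 0.0657
far 0.09 [ 0.5727 -0.1094] [ 0.5736 -0.0451] [ 0.5731 -0.0773] 0.0643
```

Request:
carry_out(motion=[[[0.035,0.001,0.0],0],[[0.06,0.002,-0.02],0],[[0.062,0.003,-0.06],0],[[0.062,0.003,-0.1],0],[[0.062,0.003,-0.13],0],[[0.062,0.003,-0.155],0],[[0.062,0.003,-0.17],0],[[0.062,0.003,-0.177],0],[[0.062,0.003,-0.177],0],[[0.062,0.003,-0.177],0]])

```text
time: 2.95
position: [0.5033, -0.0737, 0.0461]
tool_rot: [2.229, 2.213, 0.001]
ft_force: [0.4, 0.2, -0.0]
grip_width: 1.001
```

Request:
carry_out(motion=[[[0,0,0],0],[[0,0,0],0],[[0,0,0],0],[[0,0,0],0],[[0,0,0],0],[[0,0,0],0],[[0,0,0],0],[[0,0,0],0]], grip=1, squeeze=12)

```text
time: 3.75
position: [0.5029, -0.075, 0.046]
tool_rot: [2.231, 2.211, 0.001]
ft_force: [-2.3, -0.2, 5.8]
grip_width: 0.738
```

Request:
carry_out(motion=[[[0.005,0.002,0],0],[[0.01,0.004,0],0],[[0.015,0.006,0],0],[[0.02,0.008,0],0],[[0.025,0.009,0],0],[[0.03,0.009,0],0],[[0.034,0.01,0],0],[[0.036,0.01,0],0],[[0.036,0.01,0],0],[[0.036,0.01,0],0]])

```text
time: 4.75
position: [0.5386, -0.0647, 0.046]
tool_rot: [-2.231, -2.211, -0.0]
ft_force: [-2.1, -0.5, 6.0]
grip_width: 0.736
```

Request:
carry_out(motion=[[[0,0.001,0],0],[[0,0.002,0],0],[[0,0.003,0],0],[[0,0.003,0],0],[[0,0.003,0],0]])

```text
time: 5.25
position: [0.5391, -0.062, 0.046]
tool_rot: [2.231, 2.211, 0.001]
ft_force: [-0.8, -1.5, 5.6]
grip_width: 0.737
```

Request:
carry_out(motion=[[[0,0.001,0],0],[[0,0.001,0],0],[[0,0.002,0],0],[[0,0.002,0],0]])

```text
time: 5.65
position: [0.5393, -0.0599, 0.046]
tool_rot: [2.231, 2.211, 0.001]
ft_force: [0.3, -2.3, 5.3]
grip_width: 0.735
```

Request:
carry_out(motion=[[[0,0.0005,0],0],[[0,0.001,0],0],[[0,0.001,0],0],[[0,0.001,0],0]])

```text
time: 6.05
position: [0.5392, -0.0591, 0.046]
tool_rot: [2.231, 2.21, 0.001]
ft_force: [0.3, -2.6, 4.1]
grip_width: 0.735
```

Request:
carry_out(motion=[[[0,0.0005,0],0],[[0,0.001,0],0],[[0,0.001,0],0],[[0,0.001,0],0]])

```text
time: 6.45
position: [0.5392, -0.059, 0.046]
tool_rot: [2.231, 2.209, 0.0]
ft_force: [-0.3, -5.0, 5.0]
grip_width: 0.736
```

Request:
carry_out(motion=[[[0.001,0,0],0],[[0.002,0,0],0],[[0.003,0,0],0],[[0.004,0,0],0],[[0.004,0,0],0],[[0.004,0,0],0]])

```text
time: 7.05
position: [0.5409, -0.059, 0.0459]
tool_rot: [-2.231, -2.209, 0.005]
ft_force: [-6.6, -4.9, 12.5]
grip_width: 0.736
```

Request:
carry_out(motion=[[[0.0005,0,0],0],[[0.001,0,0],0],[[0.0015,0,0],0],[[0.002,0,0],0],[[0.002,0,0],0]])

```text
time: 7.55
position: [0.5427, -0.0591, 0.0459]
tool_rot: [-2.231, -2.208, 0.005]
ft_force: [-7.3, -3.9, 12.1]
grip_width: 0.74
```

Request:
carry_out(motion=[[[0.0005,0,0],0],[[0.001,0,0],0],[[0.0015,0,0],0],[[0.0015,0,0],0]])

```text
time: 7.95
position: [0.5442, -0.0591, 0.0459]
tool_rot: [-2.231, -2.208, 0.005]
ft_force: [-6.9, -4.9, 11.9]
grip_width: 0.737
```

Run:
```python
from bench import eyes
import cv2,numpy as np
s=eyes.get_image("scene")["pixels"];t=eyes.get_image("top")["pixels"]
a=cv2.resize(s[215:275,230:320],None,fx=6,fy=6,interpolation=2)
b=cv2.resize(t[140:222,310:370],None,fx=4,fy=4,interpolation=2)
H=max(a.shape[0],b.shape[0]);f=lambda m:np.vstack([m,np.zeros((H-m.shape[0],m.shape[1],3),np.uint8)])
cv2.imwrite("pics/c2.png",np.hstack([f(a),f(b)]))
```

```text
(no output)
```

View pics/c2.png

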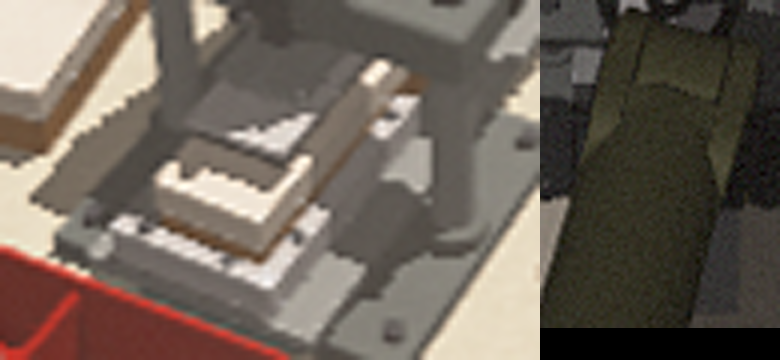

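Run:
```python
from h import *
th=-.011;b=np.array([.649,-.061])
def c(x,y,z): 
    p=proj("scene",np.append(R(th)@[x,y]+b,.032+z)); return ((p-[230,215]+.5)*6-.5).round(0)
for n,P in dict(lidR=(.105,-.032,.05),lidL=(.105,.032,.05),frontL=(-.125,.032,.05),lidLback5=(.100,.032,.05),fenceTopInnerCorner=(.105,.032,.024),fenceInR=(.105,-.052,.024),fenceOutCorner=(.117,.044,.024),fenceOutR=(.117,-.052,.024),fenceOutBot=(.117,.044,0),sideEndIn=(-.04,.032,.024),sideEndOut=(-.04,.044,.024)).items(): print(n,c(*P))
```

```text
lidR [149. 200.]
lidL [257. 242.]
frontL [468. -21.]
lidLback5 [263. 235.]
fenceTopInnerCorner [260. 277.]
fenceInR [121. 224.]
fenceOutCorner [268. 301.]
fenceOutR [108. 239.]
fenceOutBot [271. 334.]
sideEndIn [397. 103.]
sideEndOut [417. 110.]
```

Request:
carry_out(motion=[[[0,0,0],0],[[0,0,0],0],[[0.0005,0,0],0],[[0.001,0,0],0],[[0.001,0,0],0]], squeeze=25)

```text
time: 8.55
position: [0.5452, -0.0591, 0.0459]
tool_rot: [-2.231, -2.208, 0.005]
ft_force: [-6.4, -4.5, 11.7]
grip_width: 0.734
```

Request:
carry_out(motion=[[[0.0005,0,0],0],[[0.001,0,0],0],[[0.001,0,0],0]])

```text
time: 8.85
position: [0.5462, -0.0592, 0.0459]
tool_rot: [-2.231, -2.208, 0.005]
ft_force: [-6.9, -4.7, 12.1]
grip_width: 0.731
```

Request:
carry_out(motion=[[[0.0005,0,0],0],[[0.001,0,0],0],[[0.001,0,0],0]])

```text
time: 9.15
position: [0.5471, -0.0592, 0.0459]
tool_rot: [-2.231, -2.208, 0.005]
ft_force: [-6.8, -4.3, 11.8]
grip_width: 0.737
```

Request:
carry_out(motion=[[[0.0005,0,0],0],[[0.001,0,0],0],[[0.001,0,0],0]])

```text
time: 9.45
position: [0.5482, -0.0592, 0.0459]
tool_rot: [-2.231, -2.208, 0.005]
ft_force: [-7.4, -3.2, 12.2]
grip_width: 0.737
```

Request:
carry_out(motion=[[[0.0005,0,0],0],[[0.001,0,0],0],[[0.001,0,0],0]])

```text
time: 9.75
position: [0.5482, -0.0592, 0.0459]
tool_rot: [-2.23, -2.207, 0.007]
ft_force: [-10.5, -4.0, 15.7]
grip_width: 0.737
```

```bash
cat > st.py <<'E'
from bench import get_state
s=get_state();r=s["tool_rot"]
import numpy as np
print(s["time"],s["position"].round(4),"yaw",round(2*np.arctan2(r[1],r[0])%np.pi-np.pi/2,4),s["ft_force"].round(1),s["torque"].round(3))
E
python3 st.py
```

```text
9.75 [ 0.5482 -0.0592  0.0459] yaw -0.0103 [-10.5  -4.   15.7] [-0.979  1.96  -0.177]
```

Request:
carry_out(motion=[[[0.0005,0,0],0.003],[[0.001,0,0],0.005],[[0.001,0,0],0.005],[[0.001,0,0],0.005]])

```text
time: 10.15
position: [0.5483, -0.0592, 0.0458]
tool_rot: [-2.225, -2.21, 0.008]
ft_force: [-12.4, -3.8, 17.5]
grip_width: 0.735
```

```bash
python3 st.py
```

```text
10.15 [ 0.5483 -0.0592  0.0458] yaw -0.0067 [-12.4  -3.8  17.5] [-0.875  2.387 -0.558]
```

Request:
carry_out(motion=[[[0,0,0],0.003],[[0,0,0],0.005],[[0,0,0],0.005]])

```text
time: 10.45
position: [0.5484, -0.0595, 0.0458]
tool_rot: [-2.221, -2.215, 0.008]
ft_force: [-12.4, -3.5, 17.8]
grip_width: 0.734
```

```bash
python3 st.py
```

```text
10.45 [ 0.5484 -0.0595  0.0458] yaw -0.0026 [-12.4  -3.5  17.8] [-0.96   2.36  -0.784]
```

Request:
carry_out(motion=[[[0,0.0003,0],-0.002],[[0,0.0005,0],-0.004],[[0,0.0005,0],-0.004]])

```text
time: 10.75
position: [0.5484, -0.0595, 0.0458]
tool_rot: [-2.224, -2.212, 0.009]
ft_force: [-11.9, -5.7, 16.0]
grip_width: 0.738
```

```bash
python3 st.py
```

```text
10.75 [ 0.5484 -0.0595  0.0458] yaw -0.0054 [-11.9  -5.7  16. ] [-1.013  2.331 -0.318]
```

Request:
carry_out(motion=[[[0,0,0],0],[[0,0,0],0],[[0,0,0],0],[[0,0,0],0],[[0,0,0.001],0],[[0,0,0.001],0]], grip=-1)

```text
time: 11.35
position: [0.5523, -0.0569, 0.0466]
tool_rot: [-2.224, -2.219, -0.0]
ft_force: [0.0, 1.2, 0.1]
grip_width: 0.992
```

```bash
python3 st.py
python3 - <<'E'
from bench import eyes
import cv2,numpy as np
s=eyes.get_image("scene")["pixels"]
cv2.imwrite("pics/c3.png",cv2.resize(s[175:275,230:330],None,fx=6,fy=6,interpolation=2))
E
```

```text
11.35 [ 0.5523 -0.0569  0.0466] yaw -0.0023 [0.  1.2 0.1] [ 0.057  0.024 -0.018]
```

View pics/c3.png

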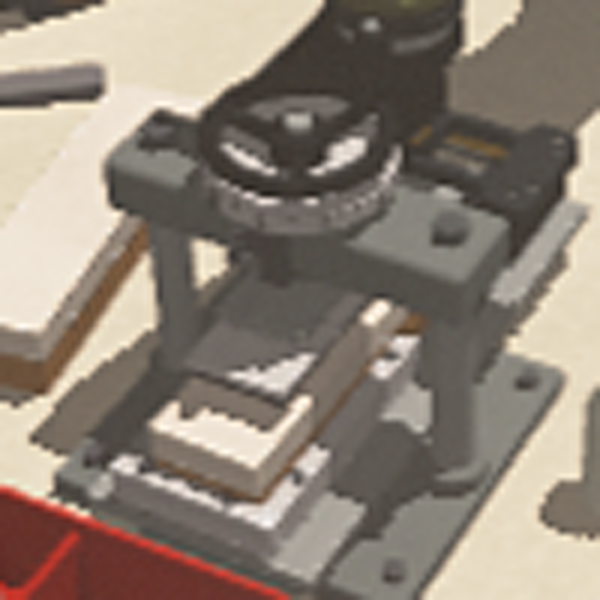

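Box is home: its lid corners, (148,188) and (258,227) in the previous crop's coordinates, match the predicted home corners to about a pixel. Next I retreat, rise and go to the crank grip.

Request:
carry_out(motion=[[[-0.015,-0.001,0.002],0],[[-0.03,-0.002,0.012],0],[[-0.035,-0.002,0.04],0],[[-0.035,-0.002,0.08],0],[[-0.035,-0.002,0.12],0],[[-0.035,-0.002,0.16],0],[[-0.035,-0.002,0.2],0],[[-0.03,0,0.235],0],[[-0.01,0.005,0.25],0],[[0.025,0.01,0.25],0],[[0.05,0.016,0.25],0],[[0.0565,0.0175,0.245],0],[[0.0565,0.0175,0.245],0],[[0.0565,0.0175,0.245],0]])

```text
time: 12.8
position: [0.6075, -0.0404, 0.2912]
tool_rot: [-2.225, -2.216, 0.002]
ft_force: [0.8, -0.8, 0.0]
grip_width: 0.999
```

```bash
python3 st.py
python3 - <<'E'
from bench import eyes
import cv2,numpy as np
s=eyes.get_image("scene")["pixels"];w=eyes.get_image("wrist")["pixels"]
a=cv2.resize(s[150:230,240:340],None,fx=4,fy=4,interpolation=2)
b=cv2.resize(w[200:400,220:420],None,fx=2,fy=2,interpolation=2)
H=400;f=lambda m:np.vstack([m,np.zeros((H-m.shape[0],m.shape[1],3),np.uint8)])
cv2.imwrite("pics/c4.png",np.hstack([f(a),f(b)]))
E
```

```text
12.8 [ 0.6075 -0.0404  0.2912] yaw -0.0038 [ 0.8 -0.8  0. ] [-0.027  0.036 -0.035]
```

View pics/c4.png

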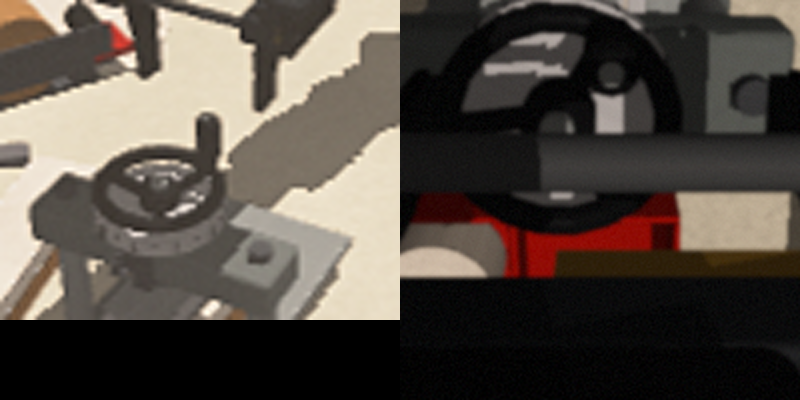

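Run:
```python
from h import *
from bench import eyes
i=eyes.get_image("wrist"); C["wrist"]=(i["mtx"],i["extrinsics"])
print("grip",atz("wrist",(325.7,236.7),.265),"rim L/R mid u", )
for z in(.222,.228):print(atz("wrist",(220+ (440-400)/2,200+58),z),atz("wrist",(220+(684-400)/2,200+58),z), atz("wrist",(220+(563-400)/2,200+234/2),z),atz("wrist",(220+(563-400)/2,200+2),z))
```

```text
grip [ 0.61003966 -0.03853411  0.265     ] rim L/R mid u
[ 0.64423987 -0.1061939   0.222     ] [ 0.64468114 -0.00960243  0.222     ] [ 0.69806196 -0.05873092  0.222     ] [ 0.59860799 -0.05647404  0.222     ]
[ 0.64147514 -0.10446554  0.228     ] [ 0.64190497 -0.01037853  0.228     ] [ 0.69390172 -0.05823321  0.228     ] [ 0.59702643 -0.05603484  0.228     ]
```

Request:
carry_out(motion=[[[0.002,0.0015,-0.02],0],[[0.002,0.0015,-0.04],0],[[0.002,0.0015,-0.052],0],[[0.002,0.0015,-0.057],0],[[0.002,0.0015,-0.057],0]])

```text
time: 13.45
position: [0.6102, -0.0382, 0.2345]
tool_rot: [-2.224, -2.218, 0.0]
ft_force: [-0.6, -0.5, 0.7]
grip_width: 1.002
```

Request:
carry_out(motion=[[[0,0,0],0],[[0,0,0],0],[[0,0,0],0],[[0,0,0],0],[[0,0,0],0],[[0,0,0],0],[[0,0,0],0],[[0,0,0],0],[[0,0,0],0],[[0,0,0],0]], grip=1, squeeze=35)

```text
time: 14.45
position: [0.6105, -0.0397, 0.2346]
tool_rot: [2.225, 2.216, -0.002]
ft_force: [0.2, -3.7, -0.1]
grip_width: 0.219
```

```bash
python3 st.py
```

```text
14.45 [ 0.6105 -0.0397  0.2346] yaw -0.0039 [ 0.2 -3.7 -0.1] [-0.619  0.017  0.001]
```

```bash
cat > tab.py <<'E'
import sys,numpy as np
# args: th_start step rows/call ncalls  r
a,st,rows,n,r=[float(x) for x in sys.argv[1:6]]
P=lambda t:np.round(r*np.array([np.cos(np.radians(t)),np.sin(np.radians(t))]),4)
for k in range(int(n)):
    s=a-k*st
    print(f"{s:.0f}->{s-st:.0f}",[[[float(v) for v in (P(s-st*j/rows)-P(s)).round(4)]+[0],0] for j in np.arange(1,rows+1)])
E
python3 tab.py 153 18 4 5 .045
```

```text
153->135 [[[0.0017, 0.0031, 0], 0], [[0.0037, 0.0061, 0], 0], [[0.0059, 0.0088, 0], 0], [[0.0083, 0.0114, 0], 0]]
135->117 [[[0.0026, 0.0024, 0], 0], [[0.0053, 0.0046, 0], 0], [[0.0083, 0.0066, 0], 0], [[0.0114, 0.0083, 0], 0]]
117->99 [[[0.0032, 0.0015, 0], 0], [[0.0065, 0.0027, 0], 0], [[0.0099, 0.0037, 0], 0], [[0.0134, 0.0043, 0], 0]]
99->81 [[[0.0035, 0.0005, 0], 0], [[0.007, 0.0006, 0], 0], [[0.0105, 0.0005, 0], 0], [[0.014, 0.0, 0], 0]]
81->63 [[[0.0035, -0.0006, 0], 0], [[0.0069, -0.0016, 0], 0], [[0.0102, -0.0028, 0], 0], [[0.0134, -0.0043, 0], 0]]
```

Request:
carry_out(motion=[[[0.0017,0.0031,0],0],[[0.0037,0.0061,0],0],[[0.0059,0.0088,0],0],[[0.0083,0.0114,0],0]])

```text
time: 14.85
position: [0.6169, -0.0308, 0.2345]
tool_rot: [-2.229, -2.214, 0.009]
ft_force: [-5.5, -7.7, 2.4]
grip_width: 0.214
```

Request:
carry_out(motion=[[[0.0026,0.0024,0],0],[[0.0053,0.0046,0],0],[[0.0083,0.0066,0],0],[[0.0114,0.0083,0],0]])

```text
time: 15.25
position: [0.628, -0.022, 0.2345]
tool_rot: [-2.227, -2.214, 0.01]
ft_force: [-6.1, -5.2, 3.6]
grip_width: 0.218
```

Request:
carry_out(motion=[[[0.0032,0.0015,0],0],[[0.0065,0.0027,0],0],[[0.0099,0.0037,0],0],[[0.0134,0.0043,0],0]])

```text
time: 15.65
position: [0.6411, -0.0172, 0.2345]
tool_rot: [-2.226, -2.213, 0.01]
ft_force: [-7.3, -5.4, 4.6]
grip_width: 0.221
```

Request:
carry_out(motion=[[[0.0035,0.0005,0],0],[[0.007,0.0006,0],0],[[0.0105,0.0005,0],0],[[0.014,0.0,0],0]])

```text
time: 16.05
position: [0.6547, -0.0165, 0.2345]
tool_rot: [-2.225, -2.213, 0.01]
ft_force: [-8.5, -4.0, 4.8]
grip_width: 0.218
```

Request:
carry_out(motion=[[[0.0035,-0.0006,0],0],[[0.0069,-0.0016,0],0],[[0.0102,-0.0028,0],0],[[0.0134,-0.0043,0],0]])

```text
time: 16.45
position: [0.6678, -0.0199, 0.2345]
tool_rot: [-2.223, -2.213, 0.009]
ft_force: [-10.6, -1.5, 4.9]
grip_width: 0.22
```

```bash
cat > log.txt <<'E'
0.6105 -0.0397 0.2 -3.7
0.6169 -0.0308 -5.5 -7.7
0.628 -0.022 -6.1 -5.2
0.6411 -0.0172 -7.3 -5.4
0.6547 -0.0165 -8.5 -4.0
0.6678 -0.0199 -10.6 -1.5
E
cat > an.py <<'E'
import numpy as np
from scipy.optimize import least_squares
L=np.loadtxt("log.txt");p=L[:,:2]
f=least_squares(lambda v:np.hypot(*(p-v[:2]).T)-v[2],[.65,-.06,.045]);c=f.x
g=least_squares(lambda v:np.hypot(*(p-v).T)-.045,[.65,-.06]).x
print("free",c.round(4),"r45",g.round(4),"res",abs(f.fun).max().round(5))
d=p-g;t=np.degrees(np.unwrap(np.arctan2(d[:,1],d[:,0])));a=np.radians(t)
ft=-(L[:,2]*np.sin(a)-L[:,3]*np.cos(a))  # resistance against clockwise
fr=L[:,2]*np.cos(a)+L[:,3]*np.sin(a)
for x in zip(t.round(1),(t[0]-t).round(1),ft.round(1),fr.round(1)):print(*x)
E
python3 an.py; python3 tab.py 63 18 4 3 .045;python3 tab.py 9 9 3 4 .045
```

```text
free [ 0.6501 -0.0614  0.0451] r45 [ 0.65   -0.0613] res 3e-05
151.4 0.0 3.2 -1.9
137.4 14.0 9.4 -1.2
119.3 32.1 7.9 -1.6
101.4 49.9 8.2 -3.8
84.0 67.4 8.0 -4.9
66.7 84.6 9.1 -5.6
63->45 [[[0.0031, -0.0017, 0], 0], [[0.0061, -0.0037, 0], 0], [[0.0088, -0.0059, 0], 0], [[0.0114, -0.0083, 0], 0]]
45->27 [[[0.0024, -0.0026, 0], 0], [[0.0046, -0.0053, 0], 0], [[0.0066, -0.0083, 0], 0], [[0.0083, -0.0114, 0], 0]]
27->9 [[[0.0015, -0.0032, 0], 0], [[0.0027, -0.0065, 0], 0], [[0.0037, -0.0099, 0], 0], [[0.0043, -0.0134, 0], 0]]
9->0 [[[0.0004, -0.0023, 0], 0], [[0.0005, -0.0046, 0], 0], [[0.0006, -0.007, 0], 0]]
0->-9 [[[-0.0001, -0.0024, 0], 0], [[-0.0002, -0.0047, 0], 0], [[-0.0006, -0.007, 0], 0]]
-9->-18 [[[-0.0004, -0.0024, 0], 0], [[-0.0009, -0.0046, 0], 0], [[-0.0016, -0.0069, 0], 0]]
-18->-27 [[[-0.0008, -0.0022, 0], 0], [[-0.0017, -0.0044, 0], 0], [[-0.0027, -0.0065, 0], 0]]
```

```bash
python3 tab.py 45 9 2 8 .045
```

```text
45->36 [[[0.0024, -0.0026, 0], 0], [[0.0046, -0.0053, 0], 0]]
36->27 [[[0.002, -0.003, 0], 0], [[0.0037, -0.0061, 0], 0]]
27->18 [[[0.0015, -0.0032, 0], 0], [[0.0027, -0.0065, 0], 0]]
18->9 [[[0.001, -0.0034, 0], 0], [[0.0016, -0.0069, 0], 0]]
9->0 [[[0.0005, -0.0035, 0], 0], [[0.0006, -0.007, 0], 0]]
0->-9 [[[-0.0001, -0.0035, 0], 0], [[-0.0006, -0.007, 0], 0]]
-9->-18 [[[-0.0006, -0.0035, 0], 0], [[-0.0016, -0.0069, 0], 0]]
-18->-27 [[[-0.0012, -0.0033, 0], 0], [[-0.0027, -0.0065, 0], 0]]
```

Request:
carry_out(motion=[[[0.0031,-0.0017,0],0],[[0.0061,-0.0037,0],0],[[0.0088,-0.0059,0],0],[[0.0114,-0.0083,0],0]])

```text
time: 16.85
position: [0.679, -0.0268, 0.2345]
tool_rot: [-2.22, -2.213, 0.008]
ft_force: [-10.1, -0.1, 5.5]
grip_width: 0.219
```

Request:
carry_out(motion=[[[0.0024,-0.0026,0],0],[[0.0046,-0.0053,0],0]])

```text
time: 17.05
position: [0.6836, -0.0311, 0.2345]
tool_rot: [-2.219, -2.213, 0.007]
ft_force: [-11.5, 1.1, 5.8]
grip_width: 0.218
```

Request:
carry_out(motion=[[[0.002,-0.003,0],0],[[0.0037,-0.0061,0],0]])

```text
time: 17.25
position: [0.6875, -0.0362, 0.2345]
tool_rot: [-2.217, -2.213, 0.005]
ft_force: [-10.5, 2.0, 5.7]
grip_width: 0.222
```

Request:
carry_out(motion=[[[0.0015,-0.0032,0],0],[[0.0027,-0.0065,0],0]])

```text
time: 17.45
position: [0.6905, -0.0414, 0.2345]
tool_rot: [-2.216, -2.214, 0.003]
ft_force: [-9.9, 5.6, 5.1]
grip_width: 0.222
```

Request:
carry_out(motion=[[[0.001,-0.0034,0],0],[[0.0016,-0.0069,0],0]])

```text
time: 17.65
position: [0.6928, -0.047, 0.2345]
tool_rot: [-2.214, -2.215, -0.001]
ft_force: [-8.1, 6.1, 4.8]
grip_width: 0.219
```

```bash
cat >> log.txt <<'E'
0.679 -0.0268 -10.1 -0.1
0.6836 -0.0311 -11.5 1.1
0.6875 -0.0362 -10.5 2.0
0.6905 -0.0414 -9.9 5.6
0.6928 -0.047 -8.1 6.1
E
python3 an.py; python3 tab.py -27 9 2 20 .045
```

```text
free [ 0.6501 -0.0614  0.0451] r45 [ 0.6501 -0.0612] res 7e-05
151.5 0.0 3.2 -1.9
137.5 14.0 9.4 -1.2
119.4 32.1 7.9 -1.5
101.5 49.9 8.2 -3.8
84.1 67.3 8.0 -4.9
66.8 84.7 9.2 -5.6
50.0 101.5 7.7 -6.6
42.0 109.5 8.5 -7.8
33.8 117.7 7.5 -7.6
26.1 125.3 9.4 -6.4
18.4 133.0 8.3 -5.8
-27->-36 [[[-0.0017, -0.0031, 0], 0], [[-0.0037, -0.0061, 0], 0]]
-36->-45 [[[-0.0022, -0.0027, 0], 0], [[-0.0046, -0.0053, 0], 0]]
-45->-54 [[[-0.0026, -0.0024, 0], 0], [[-0.0053, -0.0046, 0], 0]]
-54->-63 [[[-0.003, -0.002, 0], 0], [[-0.0061, -0.0037, 0], 0]]
-63->-72 [[[-0.0032, -0.0015, 0], 0], [[-0.0065, -0.0027, 0], 0]]
-72->-81 [[[-0.0034, -0.001, 0], 0], [[-0.0069, -0.0016, 0], 0]]
-81->-90 [[[-0.0035, -0.0005, 0], 0], [[-0.007, -0.0006, 0], 0]]
-90->-99 [[[-0.0035, 0.0001, 0], 0], [[-0.007, 0.0006, 0], 0]]
-99->-108 [[[-0.0035, 0.0006, 0], 0], [[-0.0069, 0.0016, 0], 0]]
-108->-117 [[[-0.0033, 0.0012, 0], 0], [[-0.0065, 0.0027, 0], 0]]
-117->-126 [[[-0.0031, 0.0017, 0], 0], [[-0.0061, 0.0037, 0], 0]]
-126->-135 [[[-0.0027, 0.0022, 0], 0], [[-0.0053, 0.0046, 0], 0]]
-135->-144 [[[-0.0024, 0.0026, 0], 0], [[-0.0046, 0.0053, 0], 0]]
-144->-153 [[[-0.002, 0.003, 0], 0], [[-0.0037, 0.0061, 0], 0]]
-153->-162 [[[-0.0015, 0.0032, 0], 0], [[-0.0027, 0.0065, 0], 0]]
-162->-171 [[[-0.001, 0.0034, 0], 0], [[-0.0016, 0.0069, 0], 0]]
-171->-180 [[[-0.0005, 0.0035, 0], 0], [[-0.0006, 0.007, 0], 0]]
-180->-189 [[[0.0001, 0.0035, 0], 0], [[0.0006, 0.007, 0], 0]]
-189->-198 [[[0.0006, 0.0035, 0], 0], [[0.0016, 0.0069, 0], 0]]
-198->-207 [[[0.0012, 0.0033, 0], 0], [[0.0027, 0.0065, 0], 0]]
```

Request:
carry_out(motion=[[[0.0005,-0.0035,0],0],[[0.0006,-0.007,0],0]])

```text
time: 17.85
position: [0.6943, -0.0528, 0.2345]
tool_rot: [-2.213, -2.217, -0.004]
ft_force: [-5.7, 8.3, 4.5]
grip_width: 0.22
```

Request:
carry_out(motion=[[[-0.0001,-0.0035,0],0],[[-0.0006,-0.007,0],0]])

```text
time: 18.05
position: [0.6949, -0.0588, 0.2346]
tool_rot: [-2.213, -2.219, -0.008]
ft_force: [-0.7, 8.6, 2.1]
grip_width: 0.22
```

Request:
carry_out(motion=[[[-0.0006,-0.0035,0],0],[[-0.0016,-0.0069,0],0]])

```text
time: 18.25
position: [0.6949, -0.0635, 0.2346]
tool_rot: [-2.212, -2.221, -0.014]
ft_force: [1.8, 14.2, 1.4]
grip_width: 0.217
```

Request:
carry_out(motion=[[[-0.0012,-0.0033,0],0],[[-0.0027,-0.0065,0],0]])

```text
time: 18.45
position: [0.6945, -0.0673, 0.2347]
tool_rot: [-2.209, -2.226, -0.022]
ft_force: [7.7, 14.0, -0.3]
grip_width: 0.218
```

```bash
cat >> log.txt <<'E'
0.6943 -0.0528 -5.7 8.3
0.6949 -0.0588 -0.7 8.6
0.6949 -0.0635 1.8 14.2
0.6945 -0.0673 7.7 14.0
E
python3 an.py|tail -6; python3 st.py
```

```text
26.1 125.3 9.4 -6.4
18.4 133.0 8.3 -5.8
10.8 140.7 9.2 -4.0
3.1 148.4 8.6 -0.2
-2.9 154.3 14.3 1.1
-7.8 159.2 14.9 5.7
18.45 [ 0.6945 -0.0673  0.2347] yaw 0.0073 [ 7.7 14.  -0.3] [ 2.871 -1.732 -0.036]
```

Request:
carry_out(motion=[[[-0.0017,-0.0031,0],0],[[-0.0037,-0.0061,0],0]])

```text
time: 18.65
position: [0.693, -0.074, 0.2347]
tool_rot: [-2.213, -2.229, -0.025]
ft_force: [13.7, 10.9, -4.3]
grip_width: 0.218
```

Request:
carry_out(motion=[[[-0.0022,-0.0027,0],0],[[-0.0046,-0.0053,0],0]])

```text
time: 18.85
position: [0.6901, -0.0812, 0.2348]
tool_rot: [2.211, 2.225, 0.026]
ft_force: [19.7, 7.4, -7.1]
grip_width: 0.219
```

Request:
carry_out(motion=[[[-0.0026,-0.0024,0],0],[[-0.0053,-0.0046,0],0]])

```text
time: 19.05
position: [0.6854, -0.0887, 0.2348]
tool_rot: [2.21, 2.22, 0.023]
ft_force: [21.4, 3.2, -8.5]
grip_width: 0.217
```

Request:
carry_out(motion=[[[0,0,0],0],[[0,0,0],0]])

```text
time: 19.25
position: [0.6846, -0.0898, 0.2348]
tool_rot: [2.212, 2.219, 0.021]
ft_force: [18.9, 2.8, -7.4]
grip_width: 0.219
```

```bash
cat >> log.txt <<'E'
0.693 -0.074 13.7 10.9
0.6901 -0.0812 19.7 7.4
0.6854 -0.0887 21.4 3.2
0.6846 -0.0898 18.9 2.8
E
python3 an.py|sed -n '1p;12,$p'; python3 tab.py -54 6 2 5 .045
```

```text
free [ 0.6501 -0.0611  0.0449] r45 [ 0.65   -0.0612] res 0.00011
18.3 133.2 8.3 -5.8
10.7 140.8 9.2 -4.1
3.0 148.4 8.6 -0.2
-3.0 154.4 14.3 1.1
-7.8 159.3 14.9 5.7
-16.6 168.1 14.4 10.0
-26.5 178.0 15.4 14.3
-37.9 189.3 15.7 14.9
-39.6 191.1 14.2 12.8
-54->-60 [[[-0.002, -0.0013, 0], 0], [[-0.004, -0.0026, 0], 0]]
-60->-66 [[[-0.0021, -0.0011, 0], 0], [[-0.0042, -0.0021, 0], 0]]
-66->-72 [[[-0.0022, -0.0009, 0], 0], [[-0.0044, -0.0017, 0], 0]]
-72->-78 [[[-0.0023, -0.0007, 0], 0], [[-0.0045, -0.0012, 0], 0]]
-78->-84 [[[-0.0024, -0.0004, 0], 0], [[-0.0047, -0.0008, 0], 0]]
```

Request:
carry_out(motion=[[[-0.002,-0.0013,0],0],[[-0.004,-0.0026,0],0]])

```text
time: 19.45
position: [0.6813, -0.0933, 0.2348]
tool_rot: [2.211, 2.217, 0.021]
ft_force: [20.9, 1.6, -8.6]
grip_width: 0.219
```

Request:
carry_out(motion=[[[-0.0021,-0.0011,0],0],[[-0.0042,-0.0021,0],0]])

```text
time: 19.65
position: [0.6768, -0.0972, 0.2348]
tool_rot: [2.212, 2.214, 0.018]
ft_force: [20.4, -0.4, -9.4]
grip_width: 0.216
```

Request:
carry_out(motion=[[[-0.0022,-0.0009,0],0],[[-0.0044,-0.0017,0],0]])

```text
time: 19.85
position: [0.672, -0.1003, 0.2348]
tool_rot: [2.212, 2.212, 0.016]
ft_force: [20.0, -3.0, -9.2]
grip_width: 0.219
```

Request:
carry_out(motion=[[[-0.0023,-0.0007,0],0],[[-0.0045,-0.0012,0],0],[[-0.0045,-0.0012,0],0]])

```text
time: 20.15
position: [0.6665, -0.103, 0.2348]
tool_rot: [2.214, 2.21, 0.012]
ft_force: [17.9, -4.8, -8.3]
grip_width: 0.212
```

Run:
```python
from bench import get_state
import numpy as np
s=get_state();p=s["position"];print(p,s["ft_force"],np.degrees(np.arctan2(p[1]+.0612,p[0]-.65)))
```

```text
[ 0.66653538 -0.10297522  0.23478536] [17.89509971 -4.83579483 -8.30291137] -68.40545658624077
```

Request:
carry_out(motion=[[[-0.0012,-0.0002,0],0],[[-0.0024,-0.0003,0],0],[[-0.0024,-0.0003,0],0],[[-0.0024,-0.0003,0],0]])

```text
time: 20.55
position: [0.6641, -0.1038, 0.2348]
tool_rot: [2.215, 2.21, 0.011]
ft_force: [18.1, -6.2, -9.8]
grip_width: 0.219
```

Run:
```python
from bench import get_state,eyes
import numpy as np,cv2
s=get_state();p=s["position"];print(p,s["ft_force"],np.degrees(np.arctan2(p[1]+.0612,p[0]-.65)))
s=eyes.get_image("scene")["pixels"]
cv2.imwrite("pics/c5.png",cv2.resize(s[180:250,235:315],None,fx=8,fy=8,interpolation=2))
```

```text
[ 0.66413716 -0.10383721  0.23477532] [18.10706052 -6.15951963 -9.75393193] -71.65610089608461
```

View pics/c5.png

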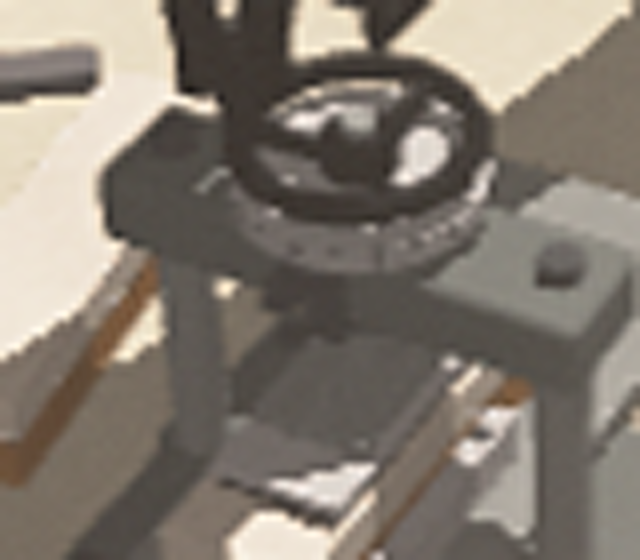

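Request:
carry_out(motion=[[[0.001,0,0],0],[[0.002,-0.0003,0],0],[[0.003,-0.0007,0],0],[[0.003,-0.0007,0],0]])

```text
time: 21.0
position: [0.6643, -0.1039, 0.2347]
tool_rot: [2.219, 2.214, 0.006]
ft_force: [9.4, -1.8, -4.5]
grip_width: 0.218
```

Request:
carry_out(motion=[[[0.001,0,0],0],[[0.002,0,0],0],[[0.0025,0,0],0],[[0.0025,0,0],0]])

```text
time: 21.4
position: [0.6644, -0.1039, 0.2346]
tool_rot: [2.223, 2.217, 0.002]
ft_force: [4.8, -2.4, -2.2]
grip_width: 0.217
```

Request:
carry_out(motion=[[[0,0,0],0],[[0,0,0],0],[[0,0,0],0],[[0,0,0],0],[[0,0,0],0],[[0,0,0],0],[[0,0,0],0],[[0,0,0],0]], grip=-1)

```text
time: 22.2
position: [0.6632, -0.1035, 0.2346]
tool_rot: [-2.224, -2.218, -0.0]
ft_force: [0.6, -0.9, 0.4]
grip_width: 0.861
```

Request:
carry_out(motion=[[[0,0,0.02],0],[[0,0,0.05],0],[[0,0,0.08],0],[[-0.03,0,0.1],0],[[-0.07,0,0.1],0],[[-0.11,0,0.1],0],[[-0.15,0,0.1],0],[[-0.15,0,0.1],0],[[-0.15,0,0.1],0]])

```text
time: 23.1
position: [0.5131, -0.1035, 0.3354]
tool_rot: [2.224, 2.219, 0.005]
ft_force: [0.3, 0.6, 0.7]
grip_width: 1.001
```

Run:
```python
from bench import eyes
import cv2,numpy as np
s=eyes.get_image("scene")["pixels"];t=eyes.get_image("top")["pixels"]
a=cv2.resize(s[180:260,235:315],None,fx=5,fy=5,interpolation=2)
b=cv2.resize(t[105:185,305:385],None,fx=5,fy=5,interpolation=2)
cv2.imwrite("pics/c6.png",np.hstack([a,b]))
```

```text
(no output)
```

View pics/c6.png

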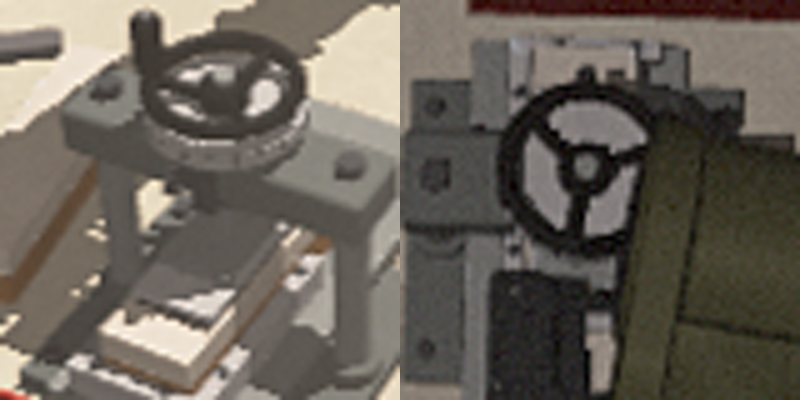

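```bash
python3 -c "
from bench import ticket
print(ticket.close_job())"
```

```text
the job is handed in; nothing more can be done
None
```

I slid the gift box home and set the press two divisions past the point where the pad landed. I let go of the grip, drew the arm clear and handed the job in at about 23 s.

- **Box:** I gripped its front end and slid it until both fences pushed back. The wrist force peaked at about 12 N along x and 6 N along y. After release, the camera showed the lid corners within about a pixel of where they should be when home. The last picture agreed, with the pad down on the lid.
- **Landing:** The force to turn the wheel rose from about 8.5 N to 14.3 N after about 150° of turning, somewhere between crank angles +3° and -3°. I took +0.5° as the landing angle.
- **Two divisions:** I stopped at -71.6°, and the crank was at -71.3° just before I let go. That is 2.0 divisions past landing, give or take about 0.1.
- **Check that failed:** I could not read the lines at the pointer, because the far side was too coarse in the scene camera. The two divisions come from the measured path of the crank instead, which fits a 45 mm circle to about 0.1 mm.
- **Other things on the bench:** No contact with them showed in the forces, but I did not check each one in a final picture.

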